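# Switch the blender off, unscrew its cap and lay it in the bowl

### The arm

A 6-joint arm with a two-finger parallel gripper is mounted at the origin on the work surface. World frame = base frame: x ahead of the robot, y to its left, z up, the work surface at z = 0. Lengths are in m, angles in rad, forces in N, time in s.
With the tool pointing down it reaches from about 0.3 to 0.875 m from the base axis. Payload 6.4 kg.
Tool frame: the origin (TCP) lies between the finger pads; the fingertips stand 25 mm ahead of it and the grasp point (between the pads) lies 6 mm ahead of it; z points along the fingers, y is the line along which they close (so a half turn about z gives the same grasp; the last joint's range is limited). The gripper opens to 88 mm and grips with 3 to 60 N. Pads are 18 mm wide; open, the fingers measure 123 mm over their backs; the gripper's body (75 mm by 187 mm) begins 45 mm behind the grasp point.
Start: joints at [1.066, 0.181, 1.607, -0, 1.354, -0.206], TCP at [0.169, 0.55, 0.264] pointing down, gripper open.
Joint ranges: [-2.99, 2.99], [-0.89, 2.07], [0.3, 2.58], [-1.14, 4.28], [0, 2.63], [-3.12, 3.12]. Speed limits (rad/s): [2.57, 2.57, 3.01, 3.14, 3.14, 3.14].

### API

Orientations are given as [roll, pitch, yaw] about the fixed x, y, z axes, in that order (R = Rz(yaw) Ry(pitch) Rx(roll)).
In Python, from workcell import arm gives the robot as it stands.
- The arm moves only by the tool steer_hand, called after "Emit:" as name(argument=value, ...) on one line, values as JSON. Schema: {"type":"object","properties":{"ticks":{"type":"array","items":{"type":"array","items":{"type":"number"},"minItems":7,"maxItems":7},"minItems":1,"maxItems":12},"clamp_n":{"type":"number"},"only":{"type":"string"},"quiet":{"type":"boolean"},"lines":{"type":"string"}},"required":["ticks"],"additionalProperties":false}. ticks is a list of rows, 1 to 12 of them, each of 7 numbers: the opening from 0.0 (shut) to 1.0 (fully open), then dx, dy, dz in normalised numbers (1 is 0.6 m), then a rotation vector rx, ry, rz in parts of the range, where 1.0 means 180 degrees; each row is the pose to reach, as a shift and turn from the pose commanded when the call began, along the tool's axes at that moment; what a row does not reach only later rows make up. A row lasts 1/10 s, in which the tool goes at most 0.05 m and 0.15 rad, less where a joint would pass 70% of its speed; a pose out of reach is approached as far as the arm can. The fingers move at their own pace and stop on an object; clamp_n is the grip in N (left out, the last holds). Time passes only in rows, so rows that do not move let the fingers close. The tool returns the time, the measured TCP pose, the force, the opening and the grip force at its end. only (a regular expression) keeps the lines of the reply that match it, lines (a string "A,B") keeps lines A to B, and quiet returns only ok. Shift and turn numbers lie between -1 and 1, and a call with a number outside is refused. Input that does not fit is refused with a message, and nothing moves.
- arm.get_state(): the state, without advancing time (a new reading comes with each control period).
- arm.read_camera(name): name is "scene" or "top"; returns a dict with "img" (420x560x3 uint8, blue, green, red), "fov_y" (degrees; the focal length in pixels is half the picture's height over the tangent of half this angle, whatever the lens; pixels are square), "cx", "cy" (the principal point, pixels), "distortion" ([k1, k2, p1, p2, k3] as OpenCV has them; the pictures are not rectified), "camera_from_world" (4x4, takes a point from world to camera coordinates). Camera axes: x right, y up, looking along -z (the intrinsics and any distortion apply to the point x, -y, -z); pixel columns grow to the right and rows downward; lengths in m; the calibration is good to about 2 mm. A picture is of the moment at which its call begins. There is no depth.
- arm.finish_job(): hands the job in; it is judged then, once.
The state is a dict: "clock": time; "joints": joint angles; "joint_velocities": joint speeds; "joint_torque": joint torques, N m; "position": TCP position; "tool_rot": TCP orientation; "wrist_force": force on the tool from outside, world axes, zero at the start; "moment": the same for the moment, N m; "width": opening from 0.0 (shut) to 1.0 (fully open); "grasp_force": force on a finger pad.
Only numpy, scipy, OpenCV 4.12 (cv2) and the standard library are available. Lean on these libraries where they do the work, as an engineer would, in place of code of your own. Each camera call takes 0.05 s, during which the arm holds its last target. There are 200 camera calls.

### The job

The blending is finished: push the blender's rocker switch over to off first, pressing down its raised outer end until it snaps. Then work the jar's tight screw cap loose anticlockwise, regripping as often as needed, lift it straight off once the thread lets go, and set it gently, right way up, on the floor of the steel bowl. Leave the switch off, the bowl where it stands, and the sugar pot (lid open), spatula and spoon as they are.

Things in the scene. Friction and masses are not known exactly. Their poses are not given: they have to be found in the camera images.
- blender: Compact blender, fixed to the table: white housing under a lime-green bottle-shaped jar that stays locked on it. Origin on the jar's axis at table height, z up. Housing 124 wide in y, from x = -128 to x = +62; 85 high under the jar; its part at -x is the control deck, falling from 83 high at x = -58 to 73 high at x = -128. Jar 94 across at its foot, 88 up to height 150, then a shoulder and neck.
- jar_rim (a point): Centre of the jar's rim, 194 above the table on the jar's axis. Below it the neck, 57 across over its thread, starts at height 171. Right-hand thread, rising 12.6 mm per turn; the cap has about 1.8 mm of side play on it, and held off-centre it drags a little as it lifts (up to some 10 N).
- cap: Loose round grey screw cap, 66 across, 36 high, 63 to 126 g: the upper 16 is a solid ribbed grip, below it a hollow skirt 64 across. Origin at the centre of the skirt's lower edge, z up; the raised black arrow on top points along its x. Screwed tight its origin is about 177 above the table, on the jar's axis. It climbs 12.6 mm per turn anticlockwise (seen from above) and stays where it is let go.
- cap_top (a point): Centre of the cap's top, 36 above its origin, about 213 above the table when tight. A squeezed seal makes the first 40 degrees stiff (under 1 N m; a 50 N grip holds). The cap leaves the thread after about 290 to 315 degrees of turning in all (about 10 mm up) and then lifts straight off; before that it cannot be pulled off. Let go on the thread, it settles back 1 to 2 mm.
- rocker (a joint): Black rocker switch on the control deck, 46 long (along the blender's x), 24 wide, pivot at blender x = -94, y = 0, its top there about 85 above the table. Radians: 0 = on (end next to the jar pressed in, outer end raised), 0.4 = off (outer end pressed in). A spring snaps it to the nearer side; pressing the outer end with 2 to 6 N takes it past the middle, 0.2.
- rocker_outer (a point): Point on the top face of the rocker, 19 mm from its pivot and 4 mm from its outer end (the end farther from the jar). It starts about 86 mm above the table and goes down about 7.5 mm when the switch snaps to off. Nothing stands above it; the jar's wall is 65 mm away.
- bowl: Loose round stainless steel bowl, 194 across the rim, 60 high, 0.4 kg, standing on the table; inside it is 128 across at its flat floor, 145 across 15 mm up. Origin at the centre of its underside; the inner floor is 4 mm above that.
- sugar_pot: Bystander: white ceramic sugar pot, 94 across without its handle, 75 high, with a hinged lid standing open up to 165 high. Origin at the centre of its underside.
- sugar_lid (a joint): The sugar pot's hinged lid, radians: 0 = open, held there by its spring clip; 1.75 = shut.
- spatula: Bystander: blue plastic spatula lying flat, 270 long along its x, 65 wide at the blade. Origin at the middle of its underside.
- spoon: Bystander: bamboo spoon lying flat, 250 long along its x, 52 wide at the bowl of the spoon. Origin at the middle of its underside.

How it is judged:
On the way, in this order (a step that is already met when the one before it is completed fails the run):
1. the rocker switch is snapped over to off, with the cap still tight on the jar (value of joint rocker above 0.34 rad and z of cap in the frame of blender below 0.18 m), for 0.1 s.
2. the cap is screwed up the thread by 6 mm or more, still upright on the jar's axis, with the switch off (z of cap in the frame of blender above 0.183 m and horizontal distance between cap and blender below 0.008 m and angle between cap's own z axis and vertical below 0.15 rad and value of joint rocker above 0.34 rad), for 0.05 s.
3. the cap is lifted free, its lower edge 15 mm or more above the jar's rim, with the switch off (z of cap in the frame of blender above 0.209 m and value of joint rocker above 0.34 rad), for 0.05 s.
At the end, for the whole second after the job is handed in: The cap stands upright (within 9 degrees) and at rest on the bowl's inner floor (lower edge within 8 mm of it), within 45 mm of the bowl's centre; the bowl is upright and within 50 mm of where it stood; the rocker is off (above 0.34 rad) (horizontal distance between cap and bowl below 0.045 m and z of cap in the frame of bowl below 0.012 m and angle between cap's own z axis and vertical below 0.15 rad and linear speed of cap below 0.02 m/s and angle between bowl's own z axis and vertical below 0.1 rad and distance of bowl from where it was at the start of the episode below 0.05 m and value of joint rocker above 0.34 rad); the robot touches nothing.
It fails at once if the cap is dropped or thrown into the bowl (faster than 0.7 m/s below 50 mm in it) (horizontal distance between cap and bowl below 0.09 m and z of cap in the frame of bowl below 0.05 m and linear speed of cap above 0.7 m/s).
It fails at once if the sugar pot is moved more than 30 mm, or its lid is knocked down (distance of sugar_pot from where it was at the start of the episode above 0.03 m or value of joint sugar_lid above 0.6 rad).
It fails at once if the spatula or the spoon is moved more than 30 mm (distance of any of spatula, spoon from where it was at the start of the episode above 0.03 m).
It also fails if it takes over 72 s, if anything falls off the work surface, if the arm or the gripper's body presses on something with over 40 N, if the wrist force passes 120 N, or if a joint passes its speed limit or range.

## Working session

There is one attempt and no reset: what is moved stays moved. The work goes in short steps, Python scripts to look and compute and a tool call to move; the robot and the scene stay as the last step left them, time stands still between calls to the robot, and variables do not carry over. Pictures are saved under pics/ and viewed, at most 10 in all, crops included, and the job is handed in when it is done.

```bash
ls; mkdir -p pics
```

Create h.py:
```python
import numpy as np, cv2
from workcell import arm
def cam(n):
    c=arm.read_camera(n); f=c["img"].shape[0]/2/np.tan(np.radians(c["fov_y"])/2)
    c["K"]=np.array([[f,0,c["cx"]],[0,f,c["cy"]],[0,0,1.]]); c["T"]=np.array(c["camera_from_world"]); c["D"]=np.array(c["distortion"],float); return c
def ray(c,uv):
    p=cv2.undistortPoints(np.array([[uv]],float),c["K"],c["D"])[0,0]
    R=c["T"][:3,:3];t=c["T"][:3,3]; d=R.T@np.array([p[0],-p[1],-1]); return -R.T@t,d
def onz(c,uv,z):
    o,d=ray(c,uv); return o+d*(z-o[2])/d[2]
def tri(c1,u1,c2,u2):
    o1,d1=ray(c1,u1);o2,d2=ray(c2,u2)
    s=np.linalg.lstsq(np.c_[d1,-d2],o2-o1,rcond=None)[0]; a=o1+s[0]*d1;b=o2+s[1]*d2
    return (a+b)/2,np.linalg.norm(a-b)
def proj(c,P):
    q=c["T"][:3,:3]@np.array(P,float)+c["T"][:3,3]
    return cv2.projectPoints(np.array([[q[0],-q[1],-q[2]]]),np.zeros(3),np.zeros(3),c["K"],c["D"])[0].ravel()
```

Run:
```python
from h import *
for n in("scene","top"):
    c=cam(n); cv2.imwrite(f"pics/{n}0.png",c["img"]); print(n,c["fov_y"],c["D"],-c["T"][:3,:3].T@c["T"][:3,3])
print(arm.get_state())
```

```text
pics
workcell.py
scene 57.80930129233357 [-0.0256864  0.         0.         0.         0.       ] [1.21843957 0.23311128 0.72794703]
top 50.91337129189452 [0.01223875 0.         0.         0.         0.        ] [0.37406847 0.06650235 1.37241303]
{'clock': 0.1, 'joints': array([ 1.06572709e+00,  1.81470644e-01,  1.60788816e+00,  2.07078912e-05,
        1.35379662e+00, -2.06275364e-01]), 'joint_velocities': array([ 0.00035029, -0.00310889, -0.00139464, -0.00021061,  0.00318242,
       -0.00190972]), 'joint_torque': array([ 1.54015711e-04, -4.34822524e+01, -3.42694509e+01,  7.03382562e-02,
        3.41094285e-02, -7.98993187e-05]), 'position': array([0.1690106 , 0.54914539, 0.2629076 ]), 'tool_rot': array([-3.14006715e+00, -3.39867227e-04,  2.84279405e+00]), 'wrist_force': array([ 0.31412698,  0.50420817, -0.06232525]), 'moment': array([-0.02340562,  0.00818268,  0.03297818]), 'grasp_force': 0.0, 'width': 1.0001139538094244}
```

View pics/scene0.png

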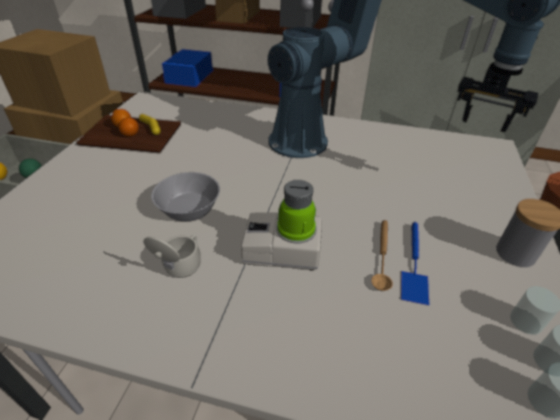

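View pics/top0.png

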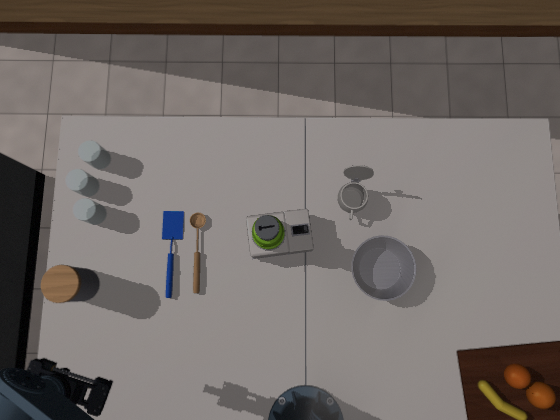

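The scene view shows the blender at about (285,225), with the bowl at (187,197), pot at (180,257), spoon at (382,255) and spatula at (415,265). In the top view the cap is at (267,228), the rocker at (300,230), the bowl at (384,268) and the pot at (353,195). Next I'll zoom in on the blender and bowl in both views.

Run:
```python
import cv2,numpy as np
s=cv2.imread("pics/scene0.png");t=cv2.imread("pics/top0.png")
a=cv2.resize(s[170:280,235:335],(400,440),interpolation=2)
b=cv2.resize(t[190:270,240:320],(400,400),interpolation=2);b=cv2.copyMakeBorder(b,0,40,0,0,0)
cv2.imwrite("pics/z0.png",np.hstack([a,b]))
for n,im in(("s",s),("t",t)):
    h=cv2.cvtColor(im,cv2.COLOR_BGR2HSV)
    m=cv2.inRange(h,(35,120,60),(75,255,255)); ys,xs=np.where(m>0); print(n,"green",xs.min(),xs.max(),ys.min(),ys.max())
    print(im[185:200:2,290:310:4].tolist() if n=="s" else im[215:245:5,258:278:5].tolist())
```

```text
s green 21 315 160 240
[[[82, 82, 80], [81, 80, 80], [85, 85, 83], [87, 87, 85], [81, 80, 79]], [[68, 68, 67], [62, 62, 61], [60, 60, 58], [62, 62, 60], [43, 42, 42]], [[87, 87, 85], [86, 85, 84], [80, 80, 79], [78, 77, 76], [55, 55, 53]], [[89, 89, 88], [89, 89, 87], [90, 90, 88], [89, 88, 87], [86, 85, 84]], [[84, 84, 82], [89, 89, 88], [89, 89, 88], [88, 88, 86], [91, 90, 89]], [[60, 60, 59], [83, 83, 81], [87, 87, 85], [92, 92, 91], [97, 97, 96]], [[44, 43, 42], [62, 62, 60], [78, 78, 76], [86, 87, 85], [79, 79, 78]], [[42, 42, 42], [51, 51, 50], [66, 65, 64], [68, 69, 66], [69, 68, 67]]]
t green 252 283 219 248
[[[117, 119, 124], [92, 92, 93], [52, 61, 57], [135, 137, 143]], [[77, 75, 74], [78, 76, 75], [78, 76, 75], [78, 75, 75]], [[79, 75, 75], [77, 74, 73], [76, 72, 72], [31, 29, 29]], [[77, 73, 73], [78, 75, 74], [79, 76, 75], [79, 75, 74]], [[76, 75, 74], [78, 76, 74], [78, 75, 74], [79, 75, 74]], [[30, 115, 81], [33, 105, 77], [31, 52, 43], [25, 92, 67]]]
```

View pics/z0.png

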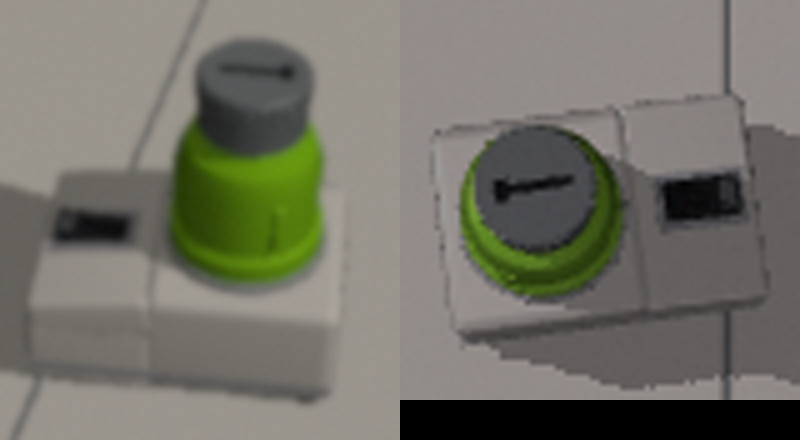

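The zoomed crops show the cap top at top (267,227.5) and scene (298.8,188.2), with its arrow pointing to +y. The rocker centre is at top (300.4,229.8) and scene (258.2,226.5), and its raised end is the outer one, at -y. I'll refine these with masks and triangulate.

Run:
```python
from h import *
s=cam("scene");t=cam("top")
def blob(im,lo,hi,roi,hsv=True):
    x0,x1,y0,y1=roi; a=cv2.cvtColor(im,cv2.COLOR_BGR2HSV)[y0:y1,x0:x1]
    m=cv2.morphologyEx(cv2.inRange(a,lo,hi),cv2.MORPH_CLOSE,np.ones((5,5)))
    cs=max(cv2.findContours(m,0,1)[0],key=cv2.contourArea)
    return cs+np.array([x0,y0])
# cap top in top view
c=blob(t["img"],(0,0,15),(180,60,100),(250,282,210,245)); 
ct=cv2.minEnclosingCircle(cv2.convexHull(c)); print("cap top",ct, cv2.boundingRect(c))
p,e=tri(t,ct[0],s,(298.8,188.2)); print("cap",p,e, onz(t,ct[0],.213), onz(s,(298.8,188.2),.213))
ks=[]
for cm,roi in((t,(285,320,215,245)),(s,(242,272,215,236))):
    c=blob(cm["img"],(0,0,0),(180,255,75),roi); r=cv2.minAreaRect(c); print("rocker",r); ks.append(r[0])
p,e=tri(t,ks[0],s,ks[1]); print(p,e,onz(t,ks[0],.085))
# deck/housing: white top corners in top view crop
for uv in((400,0),):pass
Q=[((435-400)/5+240,130/5+190),((738-400)/5+240,95/5+190),((768-400)/5+240,298/5+190),((458-400)/5+240,330/5+190)]
for q,z in zip(Q,(.085,.073,.073,.085)): print("corner",onz(t,q,z).round(4))
# bowl rim
for cm,roi in((t,(345,425,230,305)),(s,(145,225,170,225))):
    x0,x1,y0,y1=roi;a=cm["img"][y0:y1,x0:x1].astype(int); g=a.mean(2); sat=a.max(2)-a.min(2)
    print(g[::6,::6].astype(int))
    print((a[...,0]-a[...,2])[::6,::6])
```

```text
cap top ((268.2748107910156, 226.2938995361328), 13.78254508972168) (255, 215, 27, 25)
cap [0.55048212 0.11121653 0.21288826] 0.002870113908460067 [0.55072713 0.10980137 0.213     ] [0.550347   0.11265028 0.213     ]
rocker ((300.8599548339844, 229.5199737548828), (9.758074760437012, 19.657569885253906), 81.8698959350586)
rocker ((258.0, 226.0), (8.0, 20.0), 90.0)
[0.56142193 0.01813323 0.08422657] 0.0005139310115219011 [0.56124353 0.01841118 0.085     ]
corner [0.6007 0.178  0.085 ]
corner [ 0.6253 -0.0023  0.073 ]
corner [ 0.5034 -0.0196  0.073 ]
corner [0.4823 0.1621 0.085 ]
[[136 136 137 135 136 134 134 135 135 138 138 137 138 138]
 [135 136 136 136 134 115 113 113 134 137 136 137 138 139]
 [135 135 135 108  79  81  81  87  90  91 137 137 138 138]
 [135 135 106  81  80  88  92  97  94  93  95  97 134 139]
 [ 99  99  75  81  86  84 109 109 111  98  97 114  96  97]
 [100 100  77  87  86  87 110 109 109 108  99  96  97  97]
 [100 106  75  85  85 108 110 110 108 103 101  97  97  99]
 [135 134  73  89  89 111 110 110 109 103  99  99  98 100]
 [135 135  71  88  87 112 111 111 109 102  
[... 1320 characters left out ...]
 103  98  88  53  55  63  66  77  96  97  97  96]
 [147 147 146 148 147 147 147 146 148 148 127  98  97  97]]
[[-13 -13 -13 -13 -13 -13 -13 -13 -12 -14 -14 -13 -13 -13]
 [-13 -12 -13 -12  -6   1   2   1   1   0   1  -7 -13 -13]
 [-13 -13 -11   1   0   2   1   1   1   1   1   2  -4 -13]
 [-12  -8   1   1   1   2   1   2   1   2   1   0   1 -12]
 [ -9  -3   1   1   2   1   2   1   1   2   1   1   0 -13]
 [ -9  -6   0   1   1   1   0   1   2   1   0   2 -11 -13]
 [ -8  -8  -1   1   1   1   2   2   2   0   1  -1 -13 -13]
 [ -9  -8  -9  -4   0   1   1   2   1   0   0  -8  -8 -11]
 [-12 -11 -10  -9  -7   0   0   1   0  -2  -8  -9  -8  -9]
 [-13 -13 -12 -13 -13 -13 -13 -12 -13 -13 -12  -9  -8  -9]]
```

Run:
```python
from h import *
s=cam("scene");t=cam("top")
p,e=tri(t,(266.9,227.7),s,(298.8,188.2)); print("cap",p,e,onz(t,(266.9,227.7),.213))
r=[]
for cm,roi,lim in((t,(345,425,230,305),-3),(s,(145,225,170,225),-3)):
    x0,x1,y0,y1=roi;a=cv2.medianBlur(cm["img"],3)[y0:y1,x0:x1].astype(int)
    m=((a[...,0]-a[...,2])>lim).astype(np.uint8)*255
    c=max(cv2.findContours(cv2.morphologyEx(m,cv2.MORPH_OPEN,np.ones((3,3))),0,1)[0],key=cv2.contourArea)+np.array([x0,y0])
    h=cv2.convexHull(c); r.append((h,cv2.boundingRect(h)))
    print(cv2.boundingRect(h))
h,_=r[0]; W=np.array([onz(t,q,.06)[:2] for q in h[:,0].astype(float)+0]); (cx,cy),rad=cv2.minEnclosingCircle((W*1000).astype(np.float32)); print("top rim",cx,cy,rad)
# scene: upper/left/right rim only -> fit
h,_=r[1]; W=np.array([onz(s,q,.06)[:2] for q in h[:,0].astype(float)])
# far half (rim visible): smaller x in world
W=W[W[:,0]<cx/1000+.02]; A=np.c_[2*W,np.ones(len(W))]; sol=np.linalg.lstsq(A,(W**2).sum(1),rcond=None)[0]; print("scene rim",sol[:2],np.sqrt(sol[2]+sol[0]**2+sol[1]**2))
for u in((353,195),(358,173)): print("pot",onz(t,u,.075 if u[1]>190 else .15))
z=cv2.resize(t["img"][225:310,340:430],(720,600)[:2] and (635,600),interpolation=2); 
cv2.drawContours(t["img"],[r[0][0]],-1,(0,0,255),1)
```

```text
cap [0.54737843 0.11281543 0.21081917] 0.0013787275132355612 [0.54692605 0.11340478 0.213     ]
(351, 236, 65, 65)
(151, 173, 68, 48)
top rim 454.237060546875 -225.7334747314453 97.09825134277344
scene rim [ 0.45420213 -0.23181346] 0.09477276195162232
pot [ 0.66872617 -0.13894562  0.075     ]
pot [ 0.71626366 -0.14266918  0.15      ]
```

The bowl centre is at (0.454,-0.227), the cap axis near (0.5485,0.1123), and the rocker press point at (0.564,-0.0045). I'll move above the rocker with the gripper shut.

Careful with the scale: shifts go in shares of 0.6 m and turns go in shares of 180 degrees. That gives: -0.54 m is -0.9, -0.413 m is -0.6883, 1.147 rad is 0.3651.

Emit:
steer_hand(ticks=[[0,-0.9,-0.6883,0,0,0,0.3651],[0,-0.9,-0.6883,0,0,0,0.3651],[0,-0.9,-0.6883,0,0,0,0.3651],[0,-0.9,-0.6883,0,0,0,0.3651],[0,-0.9,-0.6883,0,0,0,0.3651],[0,-0.9,-0.6883,0,0,0,0.3651],[0,-0.9,-0.6883,0,0,0,0.3651],[0,-0.9,-0.6883,0,0,0,0.3651],[0,-0.9,-0.6883,0,0,0,0.3651],[0,-0.9,-0.6883,0,0,0,0.3651],[0,-0.9,-0.6883,0,0,0,0.3651],[0,-0.9,-0.6883,0,0,0,0.3651]], clamp_n=20)

```text
clock: 1.5
position: [0.5183, 0.0589, 0.2639]
tool_rot: [3.141, -0.0, 1.695]
wrist_force: [0.4, 0.9, -0.2]
width: 0.006
grasp_force: 0.0
```

Emit:
steer_hand(ticks=[[0,0,0,0,0,0,0]])

```text
clock: 1.6
position: [0.5202, 0.056, 0.2638]
tool_rot: [3.14, 0.002, 1.69]
wrist_force: [-1.0, -0.6, -0.6]
width: 0.006
grasp_force: 0.0
```

Converted, 0.138 m is 0.23, 0.1 m is 0.1667.

Emit:
steer_hand(ticks=[[0,-0.1092,0.0608,0,0,0,0],[0,-0.1092,0.0608,0,0,0,0],[0,-0.1092,0.0608,0.0833,0,0,0],[0,-0.1092,0.0608,0.1667,0,0,0],[0,-0.1092,0.0608,0.23,0,0,0],[0,-0.1092,0.0608,0.23,0,0,0],[0,-0.1092,0.0608,0.23,0,0,0]])

```text
clock: 2.3
position: [0.5616, 0.0011, 0.1261]
tool_rot: [-3.141, -0.0, 1.696]
wrist_force: [0.2, 0.4, 0.7]
width: 0.006
grasp_force: 0.0
```

Run:
```python
from h import *
s=cam("scene");t=cam("top");print(arm.get_state()["position"])
a=cv2.resize(s["img"][150:270,220:340],(400,400),interpolation=2)
b=cv2.resize(t["img"][190:270,250:330],(400,400),interpolation=2)
cv2.imwrite("pics/r1.png",np.hstack([a,b]))
```

```text
[5.63591177e-01 4.98325716e-04 1.28523354e-01]
```

View pics/r1.png

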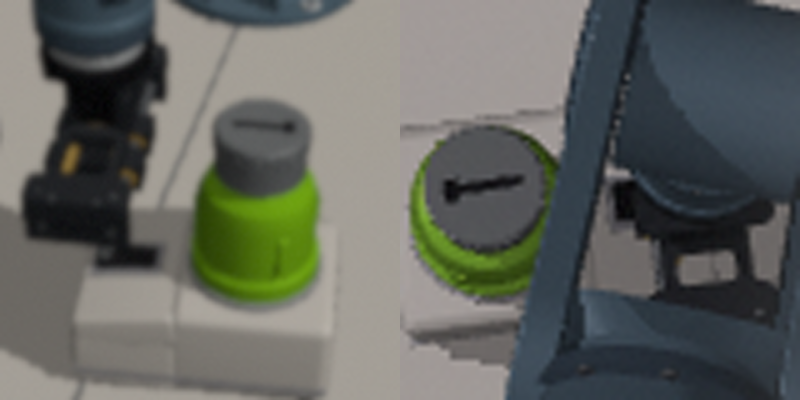

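The gripper tips stand just above the rocker's outer end, at scene crop (125,250), and the cap is untouched. I'll press down.

Converted, 0.015 m is 0.025, 0.012 m is 0.02.

Emit:
steer_hand(ticks=[[0,-0.005,0,0.01,0,0,0],[0,-0.005,0,0.02,0,0,0],[0,-0.005,0,0.025,0,0,0]])

```text
clock: 2.7
position: [0.5624, -0.0027, 0.111]
tool_rot: [3.141, 0.0, 1.696]
wrist_force: [-0.2, -1.9, 2.2]
width: 0.006
grasp_force: 1.0
```

Emit:
steer_hand(ticks=[[0,0,0,0.0033,0,0,0],[0,0,0,0.0067,0,0,0]])

```text
clock: 2.9
position: [0.5622, -0.0026, 0.1067]
tool_rot: [3.142, -0.0, 1.696]
wrist_force: [0.7, 0.3, -0.0]
width: 0.001
grasp_force: 0.1
```

Emit:
steer_hand(ticks=[[0,0,0,0.0025,0,0,0],[0,0,0,0.005,0,0,0],[0,0,0,0.005,0,0,0]])

```text
clock: 3.2
position: [0.5624, -0.0025, 0.1056]
tool_rot: [3.142, 0.0, 1.696]
wrist_force: [-6.7, 0.2, 15.8]
width: 0.01
grasp_force: 7.7
```

Converted, -0.17 m is -0.2833, -0.15 m is -0.25, 0.15 rad is 0.0477.

Emit:
steer_hand(ticks=[[0,0,0,-0.0833,0,0,0],[0,0,0,-0.1667,0,0,0],[0,0,0,-0.25,0,0,0],[0.5,0,0,-0.2833,0,0,0.0477],[1,0,0,-0.2833,0,0,0.0955],[1,0,0,-0.2833,0,0,0.1432],[1,0,0,-0.2833,0,0,0.191]])

```text
clock: 3.9
position: [0.5621, -0.0023, 0.2738]
tool_rot: [-3.142, -0.0, 1.09]
wrist_force: [-0.6, -0.5, -0.3]
width: 0.345
grasp_force: 0.0
```

Run:
```python
from h import *
s=cam("scene");t=cam("top")
a=cv2.resize(s["img"][190:270,230:310],(400,400),interpolation=2)
b=cv2.resize(t["img"][190:270,250:330],(400,400),interpolation=2)
cv2.imwrite("pics/r2.png",np.hstack([a,b]))
```

```text
(no output)
```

View pics/r2.png

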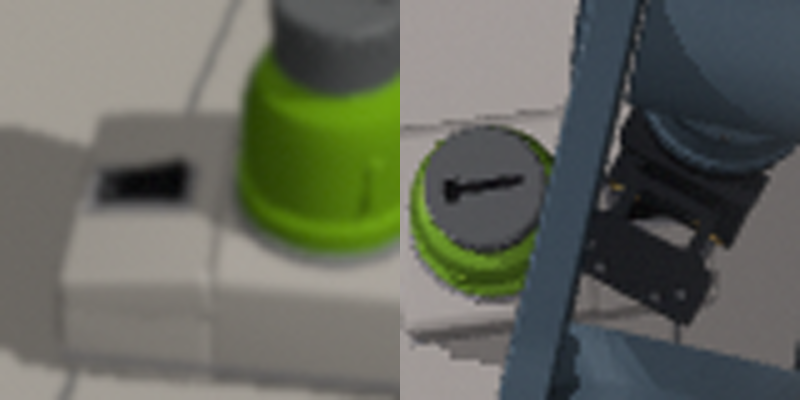

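The rocker's end near the jar now stands raised at crop (185,165), so the switch is off, and the cap is unchanged. I'll move over the cap, winding the wrist clockwise on the way.

Converted, 0.0953 m is 0.1588, -0.0656 m is -0.1093, 2.317 rad is 0.7375.

Emit:
steer_hand(ticks=[[1,0.1588,-0.1093,0,0,0,0.7375],[1,0.1588,-0.1093,0,0,0,0.7375],[1,0.1588,-0.1093,0,0,0,0.7375],[1,0.1588,-0.1093,0,0,0,0.7375],[1,0.1588,-0.1093,0,0,0,0.7375],[1,0.1588,-0.1093,0,0,0,0.7375],[1,0.1588,-0.1093,0,0,0,0.7375],[1,0.1588,-0.1093,0,0,0,0.7375],[1,0.1588,-0.1093,0,0,0,0.7375],[1,0.1588,-0.1093,0,0,0,0.7375],[1,0.1588,-0.1093,0,0,0,0.7375],[1,0.1588,-0.1093,0,0,0,0.7375]])

```text
clock: 5.2
position: [0.5473, 0.1123, 0.2734]
tool_rot: [3.141, 0.001, -0.682]
wrist_force: [0.7, 0.4, 0.6]
width: 1.004
grasp_force: 0.0
```

Emit:
steer_hand(ticks=[[1,0,0,0,0,0,0.0477],[1,0,0,0,0,0,0.0955],[1,0,0,0,0,0,0.1432],[1,0,0,0,0,0,0.1646],[1,0,0,0,0,0,0.1646]])

```text
clock: 5.7
position: [0.5473, 0.1123, 0.2734]
tool_rot: [3.141, 0.0, -1.195]
wrist_force: [-0.3, 0.1, -0.2]
width: 1.002
grasp_force: 0.0
```

```bash
python3 -c "
from h import *
q=arm.get_state();print(q['joints'].round(3),q['position'],q['tool_rot'])
s=cam('scene');a=s['img'][120:220,240:340]
cv2.imwrite('pics/c1.png',cv2.resize(a,(600,600),interpolation=2))"
```

```text
[-0.01   0.137  1.638  0.     1.368  2.755] [0.54727616 0.11231333 0.27342713] [ 3.14109260e+00  3.24987962e-04 -1.19458968e+00]
```

View pics/c1.png

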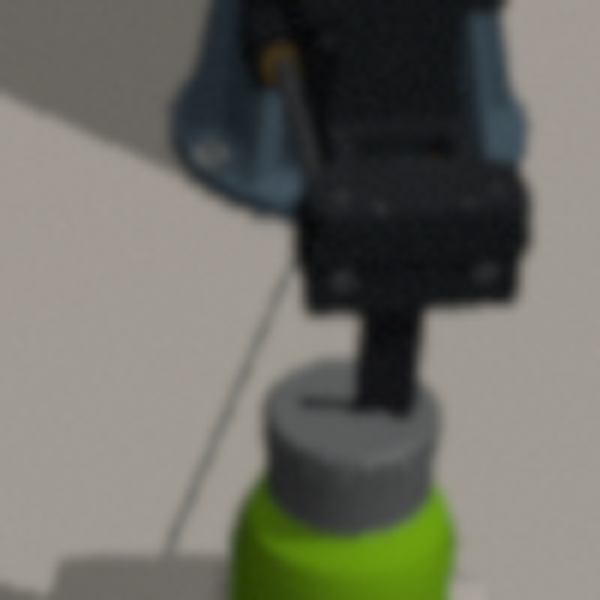

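The fingers stand over the cap, straddling it at crop (390,400). I'll wind the wrist a bit further, descend and grip.

Converted, 0.0625 m is 0.1042, 0.05 m is 0.0833, 0.285 rad is 0.0907.

Emit:
steer_hand(ticks=[[1,0,0,0,0,0,0.0477],[1,0,0,0,0,0,0.0907],[1,0,0,0.05,0,0,0.0907],[1,0,0,0.0833,0,0,0.0907],[1,0,0,0.1042,0,0,0.0907],[1,0,0,0.1042,0,0,0.0907]])

```text
clock: 6.35
position: [0.5462, 0.1122, 0.2092]
tool_rot: [3.138, 0.0, -1.481]
wrist_force: [-0.2, 0.8, 0.2]
width: 1.004
grasp_force: 0.0
```

Emit:
steer_hand(ticks=[[0.7,0,0,0,0,0,0],[0.7,0,0,0,0,0,0],[0.7,0,0,0,0,0,0],[0.7,0,0,0,0,0,0],[0.7,0,0,0,0,0,0]], clamp_n=10)

```text
clock: 6.85
position: [0.5499, 0.1124, 0.2129]
tool_rot: [-3.135, -0.0, -1.483]
wrist_force: [8.7, 1.1, -3.3]
width: 0.743
grasp_force: 10.0
```

Emit:
steer_hand(ticks=[[0,0,0,0,0,0,0],[0,0,0,0,0,0,0],[0,0,0,0,0,0,0],[0,0,0,0,0,0,0]], clamp_n=8)

```text
clock: 7.25
position: [0.5499, 0.1124, 0.2129]
tool_rot: [-3.135, -0.0, -1.483]
wrist_force: [8.2, 1.5, -2.3]
width: 0.746
grasp_force: 8.0
```

```bash
python3 -c "
from h import *
q=arm.get_state();print(q['joints'].round(3),q['wrist_force'].round(1),q['moment'].round(2),q['width']*88)"
```

```text
[-1.000e-02  1.970e-01  1.696e+00  1.000e-03  1.242e+00  3.043e+00] [ 8.2  1.5 -2.3] [ 0.25 -0.9   0.05] 65.66713275885361
```

Converted, -0.003 m is -0.005, -0.0015 m is -0.0025.

Emit:
steer_hand(ticks=[[0,0,-0.0025,0,0,0,0],[0,0,-0.005,0,0,0,0],[0,0,-0.005,0,0,0,0]], clamp_n=8)

```text
clock: 7.55
position: [0.5502, 0.1124, 0.2126]
tool_rot: [3.141, -0.0, -1.483]
wrist_force: [-5.0, -1.1, 8.3]
width: 0.746
grasp_force: 8.0
```

```bash
python3 -c "
from h import *
q=arm.get_state();print(q['position'],q['wrist_force'].round(1),q['moment'].round(2),q['width']*88)"
```

```text
[0.55016337 0.11239524 0.2126362 ] [-5.  -1.1  8.3] [-0.    0.99  0.  ] 65.62858618383342
```

Converted, 0.001 m is 0.0017.

Emit:
steer_hand(ticks=[[0,0,0.0017,0,0,0,0],[0,0,0.0017,0,0,0,0],[0,0,0.0017,0,0,0,0],[0,0,0.0017,0,0,0,0]], clamp_n=55)

```text
clock: 7.95
position: [0.5501, 0.1124, 0.2127]
tool_rot: [-3.14, -0.0, -1.483]
wrist_force: [-0.5, -0.3, 7.0]
width: 0.731
grasp_force: 55.0
```

Emit:
steer_hand(ticks=[[0,0,0,-0.0003,0,0,-0.0318],[0,0,0,-0.0007,0,0,-0.0637],[0,0,0,-0.001,0,0,-0.0955],[0,0,0,-0.0013,0,0,-0.1273],[0,0,0,-0.0017,0,0,-0.1592],[0,0,0,-0.002,0,0,-0.191],[0,0,0,-0.0023,0,0,-0.2228],[0,0,0,-0.0027,0,0,-0.2546]])

```text
clock: 8.75
position: [0.55, 0.1124, 0.2141]
tool_rot: [-3.141, -0.001, -0.679]
wrist_force: [-0.5, 0.5, 5.3]
width: 0.735
grasp_force: 55.0
```

```bash
python3 -c "
from h import *
q=arm.get_state();print(q['position'],q['wrist_force'].round(1),q['moment'].round(2),q['width']*88)"
```

```text
[0.55003247 0.11235998 0.21412552] [-0.5  0.5  5.3] [-0.03  0.31 -0.06] 64.6447824766308
```

Turning smoothly with low side forces, so I'll continue. I've turned 46° so far and will go to about 200° next.

Converted, -0.0031 m is -0.0052, -0.0029 m is -0.0048, -1.56 rad is -0.4966.

Emit:
steer_hand(ticks=[[0,0,0,-0.0005,0,0,-0.0414],[0,0,0,-0.0008,0,0,-0.0828],[0,0,0,-0.0013,0,0,-0.1241],[0,0,0,-0.0017,0,0,-0.1655],[0,0,0,-0.0022,0,0,-0.2069],[0,0,0,-0.0027,0,0,-0.2483],[0,0,0,-0.003,0,0,-0.2897],[0,0,0,-0.0035,0,0,-0.331],[0,0,0,-0.0038,0,0,-0.3724],[0,0,0,-0.0043,0,0,-0.4138],[0,0,0,-0.0048,0,0,-0.4552],[0,0,0,-0.0052,0,0,-0.4966]])

```text
clock: 9.95
position: [0.5493, 0.1123, 0.2158]
tool_rot: [-3.141, 0.0, 0.883]
wrist_force: [0.1, -0.4, -1.1]
width: 0.726
grasp_force: 55.0
```

Emit:
steer_hand(ticks=[[0,0,0,-0.0005,0,0,-0.0414],[0,0,0,-0.0008,0,0,-0.0828],[0,0,0,-0.0013,0,0,-0.1241],[0,0,0,-0.0017,0,0,-0.1655],[0,0,0,-0.0022,0,0,-0.2069],[0,0,0,-0.0027,0,0,-0.2483],[0,0,0,-0.003,0,0,-0.2897],[0,0,0,-0.0035,0,0,-0.331]])

```text
clock: 10.75
position: [0.5493, 0.1124, 0.218]
tool_rot: [-3.141, -0.0, 1.923]
wrist_force: [0.5, -0.3, -0.9]
width: 0.728
grasp_force: 55.0
```

Run:
```python
from h import *
q=arm.get_state();print(q['joints'].round(3),q['wrist_force'].round(1),q['moment'].round(2))
t=cam("top");s=cam("scene")
a=cv2.resize(s["img"][150:230,250:350],(500,400),interpolation=2)
cv2.imwrite("pics/u1.png",a)
```

```text
[-0.01   0.194  1.688  0.     1.26  -0.362] [ 0.5 -0.3 -0.9] [-0.06 -0.02  0.07]
```

View pics/u1.png

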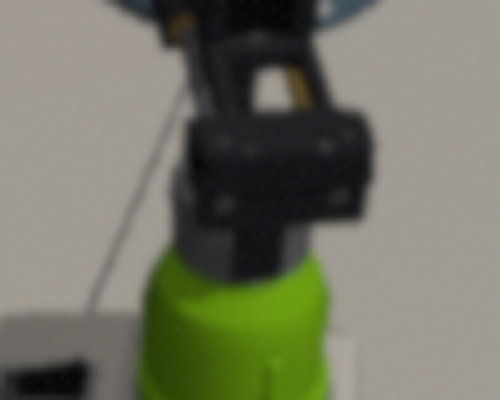

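The cap is held centred on the neck at crop (240,230) and forces are near zero. I've turned 195° and will carry on to about 330°.

Converted, -0.0031 m is -0.0052, -0.0029 m is -0.0048, -1.56 rad is -0.4966.

Emit:
steer_hand(ticks=[[0,0,0,-0.0005,0,0,-0.0414],[0,0,0,-0.0008,0,0,-0.0828],[0,0,0,-0.0013,0,0,-0.1241],[0,0,0,-0.0017,0,0,-0.1655],[0,0,0,-0.0022,0,0,-0.2069],[0,0,0,-0.0027,0,0,-0.2483],[0,0,0,-0.003,0,0,-0.2897],[0,0,0,-0.0035,0,0,-0.331],[0,0,0,-0.0038,0,0,-0.3724],[0,0,0,-0.0043,0,0,-0.4138],[0,0,0,-0.0048,0,0,-0.4552],[0,0,0,-0.0052,0,0,-0.4966]])

```text
clock: 12.05
position: [0.5493, 0.1124, 0.221]
tool_rot: [3.141, -0.0, -2.805]
wrist_force: [0.3, 0.5, -0.5]
width: 0.728
grasp_force: 55.0
```

Emit:
steer_hand(ticks=[[0,0,0,-0.0005,0,0,-0.0414],[0,0,0,-0.0008,0,0,-0.0828],[0,0,0,-0.0013,0,0,-0.1241],[0,0,0,-0.0017,0,0,-0.1655],[0,0,0,-0.0022,0,0,-0.2069],[0,0,0,-0.0027,0,0,-0.2483],[0,0,0,-0.003,0,0,-0.2706],[0,0,0,-0.003,0,0,-0.2706]])

```text
clock: 12.85
position: [0.5492, 0.1124, 0.2228]
tool_rot: [3.141, -0.0, -1.959]
wrist_force: [0.1, 0.1, -0.4]
width: 0.731
grasp_force: 55.0
```

```bash
python3 -c "
from h import *
q=arm.get_state();print(q['joints'].round(3),q['wrist_force'].round(1),q['moment'].round(2))"
```

```text
[-0.01   0.189  1.683 -0.     1.27  -2.763] [ 0.1  0.1 -0.4] [0.15 0.15 0.01]
```

Emit:
steer_hand(ticks=[[0,0,0,-0.0017,0,0,0],[0,0,0,-0.0033,0,0,0],[0,0,0,-0.005,0,0,0]])

```text
clock: 13.15
position: [0.5494, 0.1124, 0.2259]
tool_rot: [3.141, -0.0, -1.958]
wrist_force: [0.2, 0.3, -1.2]
width: 0.736
grasp_force: 55.0
```

Converted, -0.07 m is -0.1167, -0.065 m is -0.1083.

Emit:
steer_hand(ticks=[[0,0,0,-0.01,0,0,0],[0,0,0,-0.0233,0,0,0],[0,0,0,-0.04,0,0,0],[0,0,0,-0.06,0,0,0],[0,0,0,-0.0833,0,0,0],[0,0,0,-0.1083,0,0,0],[0,0,0,-0.1167,0,0,0],[0,0,0,-0.1167,0,0,0]])

```text
clock: 13.95
position: [0.55, 0.1124, 0.2975]
tool_rot: [-3.139, 0.001, -1.956]
wrist_force: [0.7, 0.7, -1.5]
width: 0.73
grasp_force: 55.0
```

Run:
```python
from h import *
q=arm.get_state();print(q['position'],q['wrist_force'].round(1),q['moment'].round(2),q['tool_rot'])
y=q['tool_rot'][2]; d=np.array([.4542,-.2275])-q['position'][:2]; print("dx,dy",d@[np.cos(y),np.sin(y)],d@[np.sin(y),-np.cos(y)])
s=cam("scene")
cv2.imwrite("pics/l1.png",cv2.resize(s["img"][120:240,230:350],(500,500),interpolation=2))
```

```text
[0.5500288  0.11241402 0.29746893] [ 0.7  0.7 -1.5] [ 0.06  0.08 -0.02] [-3.13920654e+00  9.43412253e-04 -1.95615206e+00]
dx,dy 0.35100732371662724 -0.038968701622522535
```

View pics/l1.png

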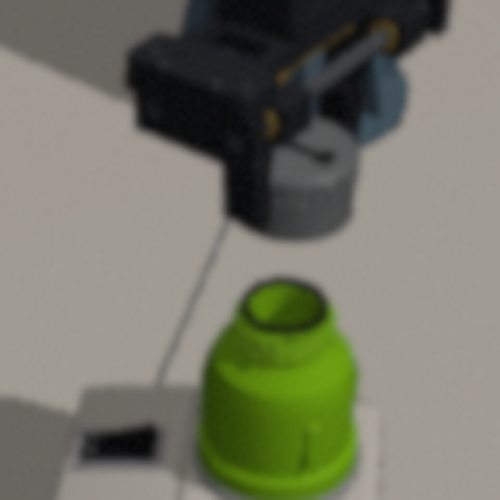

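The cap is free and upright in the fingers at crop (310,180), the jar is open below it at (285,305), and the rocker is still off. I'll carry the cap over the bowl, unwinding the wrist a bit.

Converted, 0.351 m is 0.585, 0.345 m is 0.575, 1.2 rad is 0.382.

Emit:
steer_hand(ticks=[[0,0.0167,-0.0017,0,0,0,0.0382],[0,0.05,-0.005,0,0,0,0.0764],[0,0.1,-0.0117,0,0,0,0.1146],[0,0.1667,-0.0183,0,0,0,0.1528],[0,0.2333,-0.0258,0,0,0,0.191],[0,0.3,-0.0333,0,0,0,0.2292],[0,0.3667,-0.0408,0,0,0,0.2674],[0,0.4333,-0.0483,0,0,0,0.3056],[0,0.5,-0.0555,0,0,0,0.3438],[0,0.55,-0.061,0,0,0,0.382],[0,0.575,-0.0638,0,0,0,0.382],[0,0.585,-0.065,0,0,0,0.382]])

```text
clock: 15.2
position: [0.4531, -0.2284, 0.2952]
tool_rot: [3.141, -0.001, 3.128]
wrist_force: [0.8, 0.4, -1.7]
width: 0.734
grasp_force: 55.0
```

Emit:
steer_hand(ticks=[[0,0,0,0,0,0,0],[0,0,0,0.0333,0,0,0],[0,0,0,0.0833,0,0,0],[0,0,0,0.1333,0,0,0],[0,0,0,0.1833,0,0,0],[0,0,0,0.2333,0,0,0],[0,0,0,0.2667,0,0,0],[0,0,0,0.2833,0,0,0],[0,0,0,0.2833,0,0,0],[0,0,0,0.2833,0,0,0]])

```text
clock: 16.2
position: [0.4544, -0.2273, 0.1268]
tool_rot: [-3.141, 0.001, 3.129]
wrist_force: [0.7, -0.6, -1.4]
width: 0.733
grasp_force: 55.0
```

Run:
```python
from h import *
q=arm.get_state();print(q['position'],q['wrist_force'].round(1),q['joints'].round(2),q['tool_rot'])
s=cam("scene");t=cam("top")
a=cv2.resize(s["img"][130:240,130:240],(400,400),interpolation=2)
b=cv2.resize(t["img"][220:310,340:430],(400,400),interpolation=2)
cv2.imwrite("pics/b1.png",np.hstack([a,b]))
```

```text
[ 0.45440646 -0.22725993  0.12677365] [ 0.7 -0.6 -1.4] [-0.7   0.21  1.88  0.    1.05 -2.26] [-3.14098614e+00  9.74285291e-04  3.12853830e+00]
```

View pics/b1.png

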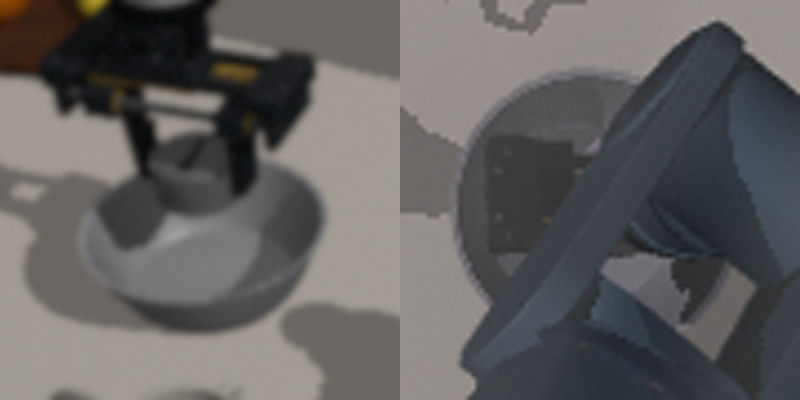

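The cap is held level over the bowl, centred, at crop (195,175), and the fingers clear the rim. I'll lower it gently until it touches.

Converted, 0.082 m is 0.1367, 0.08 m is 0.1333.

Emit:
steer_hand(ticks=[[0,0,0,0.0333,0,0,0],[0,0,0,0.0667,0,0,0],[0,0,0,0.0917,0,0,0],[0,0,0,0.1133,0,0,0],[0,0,0,0.1267,0,0,0],[0,0,0,0.1333,0,0,0],[0,0,0,0.1367,0,0,0]])

```text
clock: 17.0
position: [0.4539, -0.2277, 0.044]
tool_rot: [-3.141, 0.0, 3.127]
wrist_force: [-0.2, -0.8, -0.5]
width: 0.733
grasp_force: 55.0
```

Emit:
steer_hand(ticks=[[0,0,0,0.0017,0,0,0],[0,0,0,0.0033,0,0,0],[0,0,0,0.005,0,0,0],[0,0,0,0.005,0,0,0]])

```text
clock: 17.4
position: [0.4537, -0.2276, 0.041]
tool_rot: [-3.141, 0.0, 3.127]
wrist_force: [-0.2, 0.1, -0.4]
width: 0.731
grasp_force: 55.0
```

Emit:
steer_hand(ticks=[[0,0,0,0.0017,0,0,0],[0,0,0,0.0025,0,0,0],[0,0,0,0.0025,0,0,0]])

```text
clock: 17.7
position: [0.4538, -0.2276, 0.0399]
tool_rot: [-3.141, 0.0, 3.127]
wrist_force: [-1.2, 1.2, 3.8]
width: 0.727
grasp_force: 55.0
```

Contact. I'll release with a small opening and rise straight up.

Converted, -0.22 m is -0.3667, -0.2 m is -0.3333.

Emit:
steer_hand(ticks=[[0.9,0,0,0,0,0,0],[0.9,0,0,0,0,0,0],[0.9,0,0,0,0,0,0],[0.9,0,0,0,0,0,0],[0.9,0,0,-0.0167,0,0,0],[0.9,0,0,-0.05,0,0,0],[0.9,0,0,-0.1,0,0,0],[0.9,0,0,-0.1667,0,0,0],[0.9,0,0,-0.25,0,0,0],[0.9,0,0,-0.3333,0,0,0],[0.9,0,0,-0.3667,0,0,0],[0.9,0,0,-0.3667,0,0,0]], clamp_n=10)

```text
clock: 18.9
position: [0.4553, -0.2288, 0.2642]
tool_rot: [-3.136, 0.007, 3.127]
wrist_force: [0.4, 0.3, -0.3]
width: 0.901
grasp_force: 0.0
```

Run:
```python
from h import *
s=cam("scene")
cv2.imwrite("pics/f1.png",cv2.resize(s["img"][150:280,130:330],(800,520),interpolation=2))
```

```text
(no output)
```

View pics/f1.png

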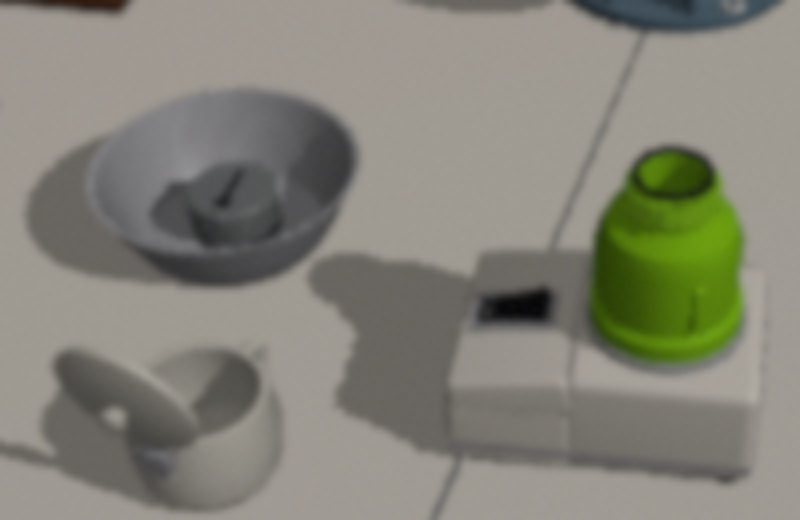

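The cap stands upright on the bowl floor at crop (235,205). The rocker is off at (515,305), and the pot with its open lid is unmoved at (205,420).

Emit:
steer_hand(ticks=[[0.9,0,0,0,0,0,0],[0.9,0,0,0,0,0,0]])

```text
clock: 19.15
position: [0.4527, -0.2268, 0.2573]
tool_rot: [3.139, -0.003, 3.127]
wrist_force: [-0.6, 0.3, -0.4]
width: 0.901
grasp_force: 0.0
```

```bash
python3 -c "
from workcell import arm
print(arm.finish_job())"
```

```text
the job is handed in; nothing more can be done
None
```

I handed the job in at about 19 s: the switch is off, and the cap was unscrewed and now stands upright on the bowl floor; the last picture shows the bowl and sugar pot (lid open) in place; spatula and spoon were outside that crop, but the arm never worked near them; no verdict was returned.

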